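# Bring the radio station on the air

## Robot

A 6-joint arm with a two-finger parallel gripper is mounted at the origin on the work surface. World frame = base frame: x ahead of the robot, y to its left, z up, the work surface at z = 0. Lengths are in mm, angles in rad, forces in N, time in s.
With the tool pointing down it reaches from about 200 to 875 mm from the base axis. Payload 3.4 kg.
Tool frame: the origin (TCP) lies at the very end of the fingers, on their centre line; the grasp point (between the pads) lies 19 mm behind it; z points along the fingers, y is the line along which they close (so a half turn about z gives the same grasp; the last joint's range is limited). The gripper opens to 94 mm and grips with 3 to 60 N. Pads are 16 mm wide; open, the fingers measure 119 mm over their backs; the gripper's body (75 mm by 177 mm) begins 78 mm behind the grasp point.
Start: joints at [1.131, 0.276, 1.505, -0, 1.361, -0.121], TCP at [180.239, 546.058, 205.493] pointing down, gripper open.
Joint ranges: [-2.89, 2.89], [-0.75, 2.08], [0.22, 2.7], [-1.18, 4.32], [0.11, 2.71], [-2.7, 2.7]. Speed limits (rad/s): [2.57, 2.57, 3.14, 3.14, 3.14, 3.14].

## Interface

Orientations are given as a 3x3 rotation matrix whose columns are the frame's x, y, z axes.
In Python, from plant import * gives the robot as it stands. The module is installed in compiled form; this text tells all that it offers.
- The arm moves only by the shell command python3 -m inch 'ROWS' [OPENING]. ROWS is JSON, a list of rows, each an object of numbers: "dx", "dy", "dz": the shift along the tool's x, y, z as a fraction of full scale; "yaw": the turn about the tool's z as a fraction of full scale. In form: [{"dx": .., "dy": .., "dz": .., "yaw": ..}, ...]. A call has 1 to 5 rows; each row is the pose to reach, as a shift and turn from the pose commanded when the call began, along the tool's axes at that moment; what a row does not reach only later rows make up. Full scale, the value 1, is 0.3 m for a shift and 45 degrees for a turn. A row lasts 1/12 s, in which the tool goes at most 41.7 mm and 7.16 degrees, less where a joint would pass 70% of its speed; a pose out of reach is approached as far as the arm can. A call with a number of a shift or a turn outside -1 to 1 is refused whole. A call with a gripper value outside its range is refused whole. OPENING is the opening, from 0 (shut) to 1 (fully open), set as the call begins (- or left out, the last holds). The fingers move at their own pace and stop on an object; the grip force is fixed at half the most. Time passes only in rows, so rows that repeat a pose let the fingers close. It gives the time, the measured TCP pose, the force, the opening and the grip force at its end, in the units of the state.
- observe(): the state, without advancing time (a new reading comes with each control period).
- snapshot(name): name is "scene" or "top"; returns a dict with "color" (420x560x3 uint8, red, green, blue), "fx", "fy", "cx", "cy" (pixels), "D" ([k1, k2, p1, p2, k3] as OpenCV has them; the pictures are not rectified), "R" (3x3) and "t" (3): a world point X has camera coordinates R X + t. Camera axes: x right, y down, z forward; pixel columns grow to the right and rows downward; lengths in mm; the calibration is good to about 2 mm. A picture is of the moment at which its call begins. There is no depth.
- hand_in(): hands the job in; it is judged then, once.
Trained networks look in the newest picture that a camera, given by its name, has taken for a name from the list of things; names that differ only in an ending like _2 or _b are one class to them, and where a whole thing is asked for, a point or a joint stands for the part that bears it (a point fixed in the world has none). Each returns a list of dicts, best first, with "conf" (0 to 1); they miss things now and then, are a little off and sometimes report something else, mostly with a low value. They report only what shows in the picture. A call takes as long as a camera call. They do not tell look-alikes from the thing itself.
- boxes_of(camera, name): "uv" ([column, row] in pixels, amid what is visible of it).
The state is a dict: "time": time; "qpos": joint angles; "joint_velocities": joint speeds; "joint_efforts": joint torques, N m; "tcp_pos": TCP position; "tcp_rot": TCP orientation; "wrist_force": force on the tool from outside, world axes, zero at the start; "wrist_torque": the same for the moment, N m; "width": opening from 0.0 (shut) to 1.0 (fully open); "grip_force": force on a finger pad.
Only numpy, scipy, OpenCV 4.12 (cv2) and the standard library are available. Lean on these libraries where they do the work, as an engineer would, in place of code of your own. Each camera call takes 0.05 s, during which the arm holds its last target. There are 200 camera calls.

## Task

Switch the radio station on with light presses of the fingertips, in this order: first the green key on the power supply, then the yellow key on the antenna selector, then the orange key on the transceiver. Press each gently down close to its stop, so that it stays down, and do not press any other key. Lift nothing, do not shift or tip the three units, and leave the other things on the desk where they are.

Things in the scene. Friction and masses are not known exactly. Their poses are not given: they have to be found in the camera images.
- power_supply: Loose black case, 150 mm wide (y), 130 deep (x), top face 48 mm above the table, 1.8 kg; a finned aluminium heat sink 24 mm high covers the back part of its top (from 13 mm behind the centre, 110 mm wide). Row of two keys 30 mm to the -x side of the centre: green (y +40 mm), red (y -15 mm). Origin: centre of the underside; +y to the left when its keys are nearest you.
- antenna_selector: Loose grey box, 156 mm wide (y), 100 deep (x), top face 40 mm above the table, 0.95 kg, three metal coax sockets at its back. Row of three keys 18 mm to the -x side of the centre: white (y +50 mm), yellow (y 0), blue (y -50 mm). Origin: centre of the underside.
- transceiver: Loose dark case, 150 mm wide (y), 120 deep (x), top face 44 mm above the table, 1.1 kg, lime display on top at the back. 28 mm to the -x side of the centre: orange key (y +45 mm), grey key (y -5 mm) and a fixed grey knob 26 mm across, 12 mm high (y -54 mm). Origin: centre of the underside.
- green_key_top (a point): Green key: square cap 22 x 22 mm standing 18 mm above the power supply's flat top; this point is the centre of its upper face (z up, y along the row of keys).
- yellow_key_top (a point): Yellow key: square cap 22 x 22 mm standing 18 mm above the antenna selector's flat top; this point is the centre of its upper face (z up, y along the row of keys).
- orange_key_top (a point): Orange key: square cap 22 x 22 mm standing 18 mm above the transceiver's flat top; this point is the centre of its upper face (z up, y along the row of keys).
- green_key (a joint): Travel of the green key in m: 0 = up, grows as it is pushed down, 0.008 = at its stop. It yields at about 2 N, has no spring and stays where it is left. Its rubber mount gives under load, 0.7 mm per N up to 9 mm, and comes back: a finger that goes 11 mm below the cap's starting height brings the key to its stop with about 5 N. It must be pressed: more than 0.005 counts as down.
- yellow_key (a joint): Travel of the yellow key in m: 0 = up, grows as it is pushed down, 0.008 = at its stop. It yields at about 2 N, has no spring and stays where it is left. Its rubber mount gives under load, 0.7 mm per N up to 9 mm, and comes back: a finger that goes 11 mm below the cap's starting height brings the key to its stop with about 5 N. It must be pressed: more than 0.005 counts as down.
- orange_key (a joint): Travel of the orange key in m: 0 = up, grows as it is pushed down, 0.008 = at its stop. It yields at about 2 N, has no spring and stays where it is left. Its rubber mount gives under load, 0.7 mm per N up to 9 mm, and comes back: a finger that goes 11 mm below the cap's starting height brings the key to its stop with about 5 N. It must be pressed: more than 0.005 counts as down.
- red_key (a joint): Travel of the red key in m: 0 = up, grows as it is pushed down, 0.008 = at its stop. It yields at about 2 N, has no spring and stays where it is left. Its rubber mount gives under load, 0.7 mm per N up to 9 mm, and comes back: a finger that goes 11 mm below the cap's starting height brings the key to its stop with about 5 N. It must stay up.
- white_key (a joint): Travel of the white key in m: 0 = up, grows as it is pushed down, 0.008 = at its stop. It yields at about 2 N, has no spring and stays where it is left. Its rubber mount gives under load, 0.7 mm per N up to 9 mm, and comes back: a finger that goes 11 mm below the cap's starting height brings the key to its stop with about 5 N. It must stay up.
- blue_key (a joint): Travel of the blue key in m: 0 = up, grows as it is pushed down, 0.008 = at its stop. It yields at about 2 N, has no spring and stays where it is left. Its rubber mount gives under load, 0.7 mm per N up to 9 mm, and comes back: a finger that goes 11 mm below the cap's starting height brings the key to its stop with about 5 N. It must stay up.
- grey_key (a joint): Travel of the grey key in m: 0 = up, grows as it is pushed down, 0.008 = at its stop. It yields at about 2 N, has no spring and stays where it is left. Its rubber mount gives under load, 0.7 mm per N up to 9 mm, and comes back: a finger that goes 11 mm below the cap's starting height brings the key to its stop with about 5 N. It must stay up.
- microphone: Black hand microphone lying on the table, about 125 x 65 x 30 mm. Origin under its centre. Leave alone.
- portable_radio: Black handheld radio standing upright, 34 x 56 x 105 mm with a stub aerial to 175 mm. Origin under its centre. Leave alone.
- coax_adapter: Small steel and brass coax adapter standing upright, 20 mm across, 40 mm high. Origin under its centre. Leave alone.
- screwdriver: Red-handled screwdriver lying on the table, about 200 mm long. Leave alone.
- mug: Blue mug, 80 mm across, 90 mm high. Origin under its centre. Leave alone.
- spray_can: Red spray can, 50 mm across, 150 mm high. Origin under its centre. Leave alone.
Mind the look-alikes: they are no part of the job. Leave any purple look-alike of the power_supply alone.

How it is judged (in metres and radians):
On the way, in this order (a step that is already met when the one before it is completed fails the run):
1. the green key is down (value of joint green_key above 0.005 m), for 0.2 s.
2. the yellow key is down (value of joint yellow_key above 0.005 m), for 0.2 s.
3. the orange key is down (value of joint orange_key above 0.005 m), for 0.2 s.
At the end, for the whole second after the job is handed in: The green, yellow and orange keys are each down by more than 5 mm of their 8 mm, the four other keys up (less than 3 mm), the three units at rest, upright and within 20 mm of where they stood, and the other loose things within 20 mm of theirs (value of joint each of green_key, yellow_key, orange_key above 0.005 m and value of joint each of red_key, white_key, blue_key, grey_key below 0.003 m and distance of each of power_supply, antenna_selector, transceiver, microphone, portable_radio, coax_adapter, screwdriver, mug, spray_can from where it was at the start of the episode below 0.02 m and angle between each of power_supply, antenna_selector, transceiver's own z axis and vertical below 0.1 rad and linear speed of each of power_supply, antenna_selector, transceiver below 0.02 m/s); the robot touches nothing.
It fails at once if a red, white, blue or grey key is pressed (more than 3 mm) (value of joint any of red_key, white_key, blue_key, grey_key above 0.003 m).
It fails at once if one of the three units is borne on hard (over 20 N) (contact force between any of the fingers, the arm and power_supply above 20 N or contact force between any of the fingers, the arm and antenna_selector above 20 N or contact force between any of the fingers, the arm and transceiver above 20 N).
It fails at once if one of the three units is lifted, tipped or shoved more than 20 mm (height (world z) of any of power_supply, antenna_selector, transceiver above 0.008 m or angle between any of power_supply, antenna_selector, transceiver's own z axis and vertical above 0.1 rad or distance of any of power_supply, antenna_selector, transceiver from where it was at the start of the episode above 0.02 m).
It fails at once if a bystander is picked up or displaced more than 20 mm (distance of any of microphone, portable_radio, coax_adapter, screwdriver, mug, spray_can from where it was at the start of the episode above 0.02 m).
It also fails if it takes over 58 s, if anything falls off the work surface, if the arm or the gripper's body presses on something with over 40 N, if the wrist force passes 120 N, or if a joint passes its speed limit or range.

## Working session

There is one attempt and no reset: what is moved stays moved. The work goes in short steps, Python scripts to look and compute and a shell command to move; the robot and the scene stay as the last step left them, time stands still between calls to the robot, and variables do not carry over. Pictures are saved under pics/ and viewed, at most 10 in all, crops included, and the job is handed in when it is done.

```bash
mkdir -p pics; cat > h.py <<'E'
from plant import *
import numpy as np, cv2
def ray(s,uv):
    K=np.array([[s["fx"],0,s["cx"]],[0,s["fy"],s["cy"]],[0,0,1.]])
    p=cv2.undistortPoints(np.array([[uv]],float),K,np.array(s["D"],float))[0,0]
    R=np.array(s["R"]);t=np.array(s["t"])
    return -R.T@t, R.T@np.array([p[0],p[1],1])
def at(s,uv,z):
    o,d=ray(s,uv); return o+d*(z-o[2])/d[2]
def px(s,X):
    K=np.array([[s["fx"],0,s["cx"]],[0,s["fy"],s["cy"]],[0,0,1.]])
    return cv2.projectPoints(np.array([X],float),cv2.Rodrigues(np.array(s["R"],float))[0],np.array(s["t"],float),K,np.array(s["D"],float))[0][0,0]
E
python3 - <<'E'
from h import *
for n in("scene","top"):
    s=snapshot(n); cv2.imwrite(f"pics/{n}0.png",s["color"][:,:,::-1])
    print(n,np.round(-np.array(s["R"]).T@s["t"]))
    for k,z in(("green_key_top",66),("yellow_key_top",58),("orange_key_top",62)):
        for b in boxes_of(n,k): print(k,b["conf"],np.round(b["uv"]),np.round(at(s,b["uv"],z)))
o=observe();print(o["time"],o["tcp_rot"],o["tcp_pos"],o["width"])
E
```

```text
scene [1455.   51. 1098.]
green_key_top 0.37 [298. 224.] [552.  12.  66.]
yellow_key_top 0.43 [355. 188.] [391. 175.  58.]
orange_key_top 0.17 [394. 230.] [555. 277.  62.]
top [ 320.  -53. 1190.]
green_key_top 0.37 [257. 202.] [541.   9.  66.]
yellow_key_top 0.7 [346. 204.] [ 538. -250.   58.]
yellow_key_top 0.45 [348. 205.] [ 534. -254.   58.]
0.4 [[-9.49606139e-01  3.13445640e-01 -1.10919939e-04]
 [ 3.13445659e-01  9.49606108e-01 -2.42537538e-04]
 [ 2.93079177e-05 -2.65082508e-04 -9.99999964e-01]] [180.20828422 545.96272074 205.33289557] 1.0036191122212788
```

View pics/top0.png

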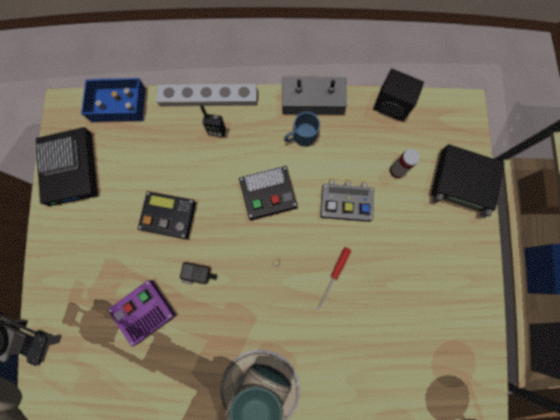

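View pics/scene0.png

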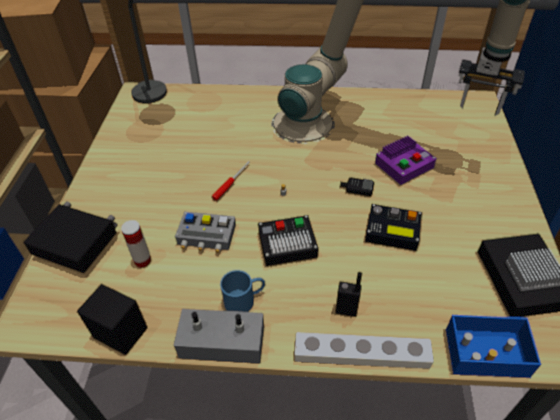

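Top picture: the black power supply is at (268,192) with its green key at (257,203). Other green candidate: the key on the purple look-alike at (144,297), rejected because its case is purple. Yellow key on the grey selector is at (348,207); the lime display at (161,202) is not it. Orange key on the dark transceiver is at (148,220); the blue tray at (114,99) holds orange-ish bits, rejected. In the scene picture the keys are at (299,222), (206,218) and (412,215).

```bash
python3 - <<'E'
from h import *
Z={"green":66,"yellow":58,"orange":62,"red":66,"white":58,"blue":58,"grey":62}
hue={"green":(45,80),"yellow":(22,34),"orange":(8,20),"red":None,"blue":(100,130)}
G={"top":dict(green=(257,203),yellow=(348,207),orange=(148,220),blue=(365,209)),"scene":dict(green=(299,222),yellow=(206,218),orange=(412,215),blue=(189,217))}
ims=[];r={}
for n in G:
    s=snapshot(n);c=s["color"];hsv=cv2.cvtColor(c,cv2.COLOR_RGB2HSV)
    for k,(u,v) in G[n].items():
        lo,hi=hue[k];w=hsv[v-8:v+9,u-8:u+9]
        m=(w[...,0]>=lo)&(w[...,0]<=hi)&(w[...,1]>110)&(w[...,2]>(90 if n=="top" else 110))
        ys,xs=np.nonzero(m); uv=(u-8+xs.mean(),v-8+ys.mean())
        r[n,k]=(s,uv);print(n,k,m.sum(),np.round(uv,1),np.round(at(s,uv,Z[k]),1))
        if k!="blue":ims.append(cv2.resize(c[v-25:v+25,u-30:u+30],(260,216),interpolation=cv2.INTER_CUBIC))
cv2.imwrite("pics/crop.png",np.vstack([np.hstack(ims[:3]),np.hstack(ims[3:])])[:,:,::-1])
for k in G["top"]:
    A=np.zeros((3,3));b=np.zeros(3)
    for n in G:
        o,d=ray(*r[n,k]);d/=np.linalg.norm(d);P=np.eye(3)-np.outer(d,d);A+=P;b+=P@o
    print(k,np.round(np.linalg.solve(A,b),1))
E
```

```text
top green 50 [256.6 203.4] [537.3  10.8  66. ]
top yellow 57 [348.2 206.4] [ 530.9 -256.4   58. ]
top orange 62 [146.4 219.5] [489.  333.1  62. ]
top blue 54 [365.2 207.6] [ 527.6 -306.3   58. ]
scene green 39 [298.9 220.8] [538.8  12.1  66. ]
scene yellow 54 [205.8 217.9] [ 534.7 -255.4   58. ]
scene orange 54 [411.9 213.3] [490.1 332.8  62. ]
scene blue 41 [188.8 215.7] [ 528.7 -306.3   58. ]
green [537.5  11.5  64.5]
yellow [ 531.5 -256.7   54.5]
orange [489.2 333.3  61. ]
blue [ 527.8 -306.6   57. ]
```

View pics/crop.png

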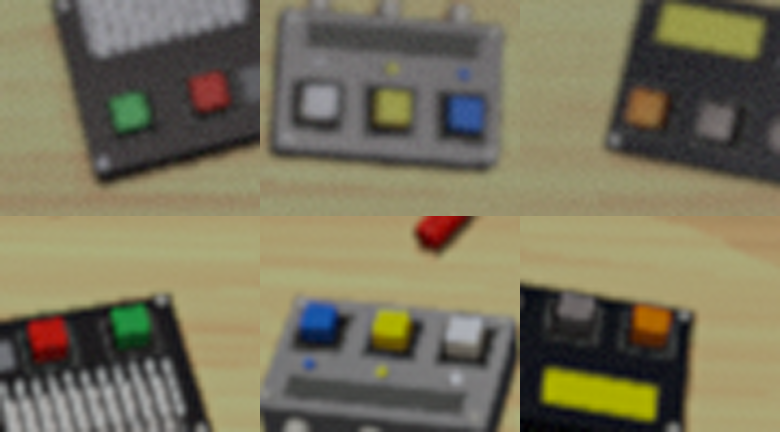

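The crop confirms green at left in the power supply's front row, yellow in the middle of the selector, and orange at the left corner of the transceiver. Moving with the gripper shut.

```bash
python3 -m inch '[{"dx":-0.11,"dy":-0.086},{"dx":-0.22,"dy":-0.171},{"dx":-0.33,"dy":-0.257},{"dx":-0.44,"dy":-0.343},{"dx":-0.55,"dy":-0.43}]' 0
python3 -m inch '[{"dx":-0.11,"dy":-0.086},{"dx":-0.22,"dy":-0.171},{"dx":-0.33,"dy":-0.257},{"dx":-0.44,"dy":-0.343},{"dx":-0.55,"dy":-0.43}]'
python3 -m inch '[{"dx":-0.11,"dy":-0.086},{"dx":-0.22,"dy":-0.171},{"dx":-0.33,"dy":-0.257},{"dx":-0.44,"dy":-0.343},{"dx":-0.55,"dy":-0.43}]'
cat > go.py <<'E'
import sys
from h import *
o=observe();d=np.array(eval(sys.argv[1]),float)-o["tcp_pos"]
print(np.round(o["tcp_pos"],1),np.round(o["wrist_force"],1),o["time"],"rows:",np.round(np.array(o["tcp_rot"]).T@d/300,4))
E
python3 go.py '[538,11.5,90]'
```

```text
[180.2 546.  205.5] [0.2 0.1 0.9] 0.5 rows: [-1.6909 -1.3183  0.3849]validation failed for argument at $[0]...
validation failed for argument at $[0]...
validation failed for argument at $[0]...
```

```bash
python3 -m inch '[{"dx":-0.11,"dy":-0.086,"dz":0,"yaw":0},{"dx":-0.22,"dy":-0.171,"dz":0,"yaw":0},{"dx":-0.33,"dy":-0.257,"dz":0,"yaw":0},{"dx":-0.44,"dy":-0.343,"dz":0,"yaw":0},{"dx":-0.55,"dy":-0.43,"dz":0,"yaw":0}]' 0
python3 -m inch '[{"dx":-0.11,"dy":-0.086,"dz":0,"yaw":0},{"dx":-0.22,"dy":-0.171,"dz":0,"yaw":0},{"dx":-0.33,"dy":-0.257,"dz":0,"yaw":0},{"dx":-0.44,"dy":-0.343,"dz":0,"yaw":0},{"dx":-0.55,"dy":-0.43,"dz":0,"yaw":0}]'
python3 -m inch '[{"dx":-0.11,"dy":-0.086,"dz":0,"yaw":0},{"dx":-0.22,"dy":-0.171,"dz":0,"yaw":0},{"dx":-0.33,"dy":-0.257,"dz":0,"yaw":0},{"dx":-0.44,"dy":-0.343,"dz":0,"yaw":0},{"dx":-0.55,"dy":-0.43,"dz":0,"yaw":0}]'
python3 go.py '[538,11.5,90]'
```

```text
time: 0.92
tcp_pos: [296.5, 371.2, 205.6]
tcp_rot: [[-0.95, 0.312, 0.001], [0.312, 0.95, 0.0], [-0.0, 0.0, -1.0]]
wrist_force: [-0.0, -0.2, 0.2]
width: 0.687
grip_force: 0.0
time: 1.33
tcp_pos: [412.3, 197.7, 205.9]
tcp_rot: [[-0.95, 0.313, 0.001], [0.313, 0.95, 0.001], [-0.001, 0.001, -1.0]]
wrist_force: [0.5, -0.2, -0.1]
width: 0.326
grip_force: 0.0
time: 1.75
tcp_pos: [528.0, 24.2, 205.7]
tcp_rot: [[-0.949, 0.314, 0.001], [0.314, 0.949, 0.0], [-0.001, 0.001, -1.0]]
wrist_force: [1.5, 0.3, -0.2]
width: 0.006
grip_force: 0.0
[528.   24.2 205.7] [ 1.5  0.3 -0.2] 1.75 rows: [-0.0447 -0.0299  0.3857]
```

```bash
python3 -m inch '[{"dx":-0.043,"dy":-0.03,"dz":0.12,"yaw":0},{"dx":-0.043,"dy":-0.03,"dz":0.25,"yaw":0},{"dx":-0.043,"dy":-0.03,"dz":0.385,"yaw":0},{"dx":-0.043,"dy":-0.03,"dz":0.385,"yaw":0},{"dx":-0.043,"dy":-0.03,"dz":0.385,"yaw":0}]'
python3 go.py '[538,11.5,68]'
python3 - <<'E'
from h import *
a=[]
for n in("scene","top"):
    s=snapshot(n);u,v=map(int,px(s,[538,11.5,66]));print(n,u,v)
    a.append(cv2.resize(s["color"][v-30:v+30,u-40:u+40],(400,300),interpolation=cv2.INTER_CUBIC))
cv2.imwrite("pics/g1.png",np.hstack(a)[:,:,::-1])
E
```

```text
time: 2.17
tcp_pos: [535.0, 13.6, 88.7]
tcp_rot: [[-0.95, 0.314, -0.005], [0.314, 0.95, 0.001], [0.005, -0.001, -1.0]]
wrist_force: [-0.4, -0.5, 0.9]
width: 0.004
grip_force: 0.0
[535.   13.6  88.7] [-0.4 -0.5  0.9] 2.1667 rows: [-0.012  -0.0036  0.0689]
scene 298 220
top 256 203
```

View pics/g1.png

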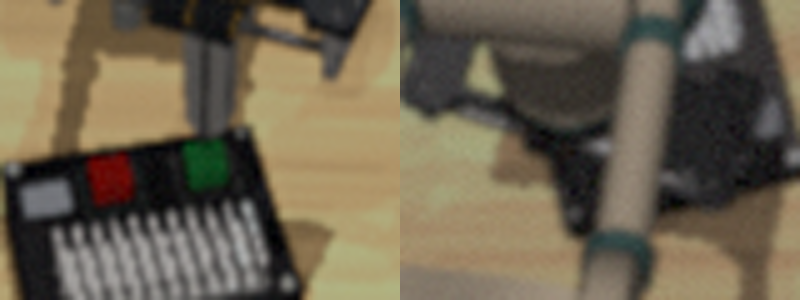

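The scene crop shows the shut fingertips at (207,130) straight above the green cap at (205,165), so they are lined up. The top view is blocked by the arm.

```bash
python3 -m inch '[{"dx":-0.008,"dy":-0.002,"dz":0.04,"yaw":0},{"dx":-0.008,"dy":-0.002,"dz":0.064,"yaw":0},{"dx":-0.008,"dy":-0.002,"dz":0.064,"yaw":0},{"dx":-0.008,"dy":-0.002,"dz":0.064,"yaw":0}]'
python3 -m inch '[{"dx":0,"dy":0,"dz":0.005,"yaw":0},{"dx":0,"dy":0,"dz":0.01,"yaw":0},{"dx":0,"dy":0,"dz":0.014,"yaw":0},{"dx":0,"dy":0,"dz":0.014,"yaw":0},{"dx":0,"dy":0,"dz":0.014,"yaw":0}]'
python3 go.py '[538,11.5,55]'
```

```text
time: 2.6
tcp_pos: [539.3, 12.5, 72.1]
tcp_rot: [[-0.95, 0.313, 0.002], [0.313, 0.95, -0.0], [-0.002, 0.001, -1.0]]
wrist_force: [0.8, 0.4, 0.5]
width: 0.007
grip_force: 0.0
time: 3.02
tcp_pos: [538.7, 12.3, 66.6]
tcp_rot: [[-0.95, 0.313, -0.0], [0.313, 0.95, 0.0], [0.0, 0.0, -1.0]]
wrist_force: [0.2, -1.4, -0.4]
width: 0.005
grip_force: 0.0
[538.7  12.3  66.6] [ 0.2 -1.4 -0.4] 3.0167 rows: [ 0.0013 -0.0032  0.0386]
```

```bash
python3 -m inch '[{"dx":0,"dy":0,"dz":0.006,"yaw":0},{"dx":0,"dy":0,"dz":0.012,"yaw":0},{"dx":0,"dy":0,"dz":0.018,"yaw":0},{"dx":0,"dy":0,"dz":0.018,"yaw":0},{"dx":0,"dy":0,"dz":0.018,"yaw":0}]'
python3 -m inch '[{"dx":0,"dy":0,"dz":0.006,"yaw":0},{"dx":0,"dy":0,"dz":0.012,"yaw":0},{"dx":0,"dy":0,"dz":0.017,"yaw":0},{"dx":0,"dy":0,"dz":0.017,"yaw":0},{"dx":0,"dy":0,"dz":0.017,"yaw":0}]'
python3 go.py '[538,11.5,55]'
```

```text
time: 3.43
tcp_pos: [539.0, 12.3, 61.2]
tcp_rot: [[-0.95, 0.313, 0.0], [0.313, 0.95, 0.0], [-0.0, 0.0, -1.0]]
wrist_force: [-0.2, 0.8, 1.1]
width: 0.005
grip_force: 0.7
time: 3.85
tcp_pos: [539.0, 12.2, 56.1]
tcp_rot: [[-0.95, 0.313, 0.0], [0.313, 0.95, 0.0], [-0.0, 0.0, -1.0]]
wrist_force: [0.1, 0.8, 2.7]
width: 0.009
grip_force: 1.4
[539.   12.2  56.1] [0.1 0.8 2.7] 3.85 rows: [ 0.0023 -0.0033  0.0038]
```

```bash
python3 -m inch '[{"dx":0,"dy":0,"dz":0.003,"yaw":0},{"dx":0,"dy":0,"dz":0.006,"yaw":0},{"dx":0,"dy":0,"dz":0.006,"yaw":0},{"dx":0,"dy":0,"dz":0.006,"yaw":0},{"dx":0,"dy":0,"dz":0.006,"yaw":0}]'
```

```text
time: 4.27
tcp_pos: [538.9, 12.3, 54.6]
tcp_rot: [[-0.95, 0.313, 0.001], [0.313, 0.95, 0.0], [-0.001, 0.0, -1.0]]
wrist_force: [1.3, -0.2, 5.9]
width: 0.006
grip_force: 2.5
```

```bash
python3 -m inch '[{"dx":0,"dy":0,"dz":-0.05,"yaw":0},{"dx":0,"dy":0,"dz":-0.15,"yaw":0},{"dx":0,"dy":0,"dz":-0.25,"yaw":0},{"dx":0,"dy":0,"dz":-0.25,"yaw":0}]'
python3 go.py '[532,-256,140]'
```

```text
time: 4.6
tcp_pos: [541.8, 12.0, 133.9]
tcp_rot: [[-0.95, 0.313, 0.009], [0.313, 0.95, -0.001], [-0.008, 0.002, -1.0]]
wrist_force: [1.0, 0.0, 1.2]
width: 0.004
grip_force: 0.0
[541.8  12.  133.9] [1.  0.  1.2] 4.6 rows: [-0.249  -0.8586 -0.0198]
```

```bash
python3 -m inch '[{"dx":-0.03,"dy":-0.107,"dz":0,"yaw":0},{"dx":-0.06,"dy":-0.214,"dz":0,"yaw":0},{"dx":-0.1,"dy":-0.321,"dz":0,"yaw":0},{"dx":-0.128,"dy":-0.428,"dz":0,"yaw":0}]'
python3 -m inch '[{"dx":-0.03,"dy":-0.107,"dz":0,"yaw":0},{"dx":-0.06,"dy":-0.214,"dz":0,"yaw":0},{"dx":-0.1,"dy":-0.321,"dz":0,"yaw":0},{"dx":-0.128,"dy":-0.428,"dz":0,"yaw":0},{"dx":-0.128,"dy":-0.428,"dz":0,"yaw":0}]'
python3 -m inch '[{"dx":0,"dy":0,"dz":0.08,"yaw":0},{"dx":0,"dy":0,"dz":0.16,"yaw":0},{"dx":0,"dy":0,"dz":0.2,"yaw":0},{"dx":0,"dy":0,"dz":0.2,"yaw":0},{"dx":0,"dy":0,"dz":0.2,"yaw":0}]'
python3 go.py '[532,-256,61]'
python3 - <<'E'
from h import *
a=[]
s=snapshot("scene")
for X in([532,-256,58],[538,11.5,66]):
    u,v=map(int,px(s,X))
    a.append(cv2.resize(s["color"][v-30:v+30,u-40:u+40],(400,300),interpolation=cv2.INTER_CUBIC))
cv2.imwrite("pics/y1.png",np.hstack(a)[:,:,::-1])
E
```

```text
time: 4.93
tcp_pos: [534.4, -122.7, 128.3]
tcp_rot: [[-0.95, 0.313, -0.001], [0.313, 0.95, 0.0], [0.001, 0.0, -1.0]]
wrist_force: [0.7, -0.1, 0.0]
width: 0.005
grip_force: 0.0
time: 5.35
tcp_pos: [530.5, -261.6, 127.9]
tcp_rot: [[-0.948, 0.317, -0.001], [0.317, 0.948, -0.003], [-0.0, -0.003, -1.0]]
wrist_force: [-0.0, 0.2, -0.1]
width: 0.001
grip_force: 0.0
time: 5.77
tcp_pos: [530.2, -254.6, 68.0]
tcp_rot: [[-0.95, 0.313, -0.003], [0.313, 0.95, 0.002], [0.003, 0.001, -1.0]]
wrist_force: [-1.0, 0.4, 0.4]
width: 0.002
grip_force: 0.0
[ 530.2 -254.6   68. ] [-1.   0.4  0.4] 5.7667 rows: [-0.0072 -0.0025  0.0234]
```

View pics/y1.png

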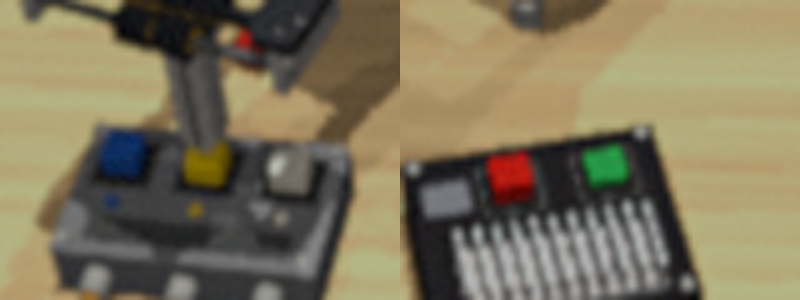

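Fingertips at (207,145) are on the yellow cap at (207,165). The green cap now sits visibly lower than the red one.

```bash
python3 -m inch '[{"dx":0,"dy":0,"dz":0.01,"yaw":0},{"dx":0,"dy":0,"dz":0.02,"yaw":0},{"dx":0,"dy":0,"dz":0.03,"yaw":0},{"dx":0,"dy":0,"dz":0.03,"yaw":0},{"dx":0,"dy":0,"dz":0.03,"yaw":0}]'
python3 -m inch '[{"dx":0,"dy":0,"dz":0.007,"yaw":0},{"dx":0,"dy":0,"dz":0.014,"yaw":0},{"dx":0,"dy":0,"dz":0.021,"yaw":0},{"dx":0,"dy":0,"dz":0.027,"yaw":0},{"dx":0,"dy":0,"dz":0.027,"yaw":0}]'
python3 go.py '[532,-256,47]'
```

```text
time: 6.23
tcp_pos: [531.1, -255.6, 60.3]
tcp_rot: [[-0.95, 0.313, 0.0], [0.313, 0.95, 0.0], [-0.0, 0.0, -1.0]]
wrist_force: [-0.3, -0.2, -0.4]
width: 0.005
grip_force: 0.0
time: 6.65
tcp_pos: [531.5, -255.8, 52.0]
tcp_rot: [[-0.95, 0.313, 0.001], [0.313, 0.95, -0.0], [-0.001, -0.0, -1.0]]
wrist_force: [-0.3, -0.6, 1.6]
width: 0.006
grip_force: 0.8
[ 531.5 -255.8   52. ] [-0.3 -0.6  1.6] 6.65 rows: [-0.0019  0.      0.0167]
```

```bash
python3 -m inch '[{"dx":0,"dy":0,"dz":0.005,"yaw":0},{"dx":0,"dy":0,"dz":0.01,"yaw":0},{"dx":0,"dy":0,"dz":0.016,"yaw":0},{"dx":0,"dy":0,"dz":0.016,"yaw":0},{"dx":0,"dy":0,"dz":0.016,"yaw":0}]'
python3 go.py '[532,-256,47]'
```

```text
time: 7.07
tcp_pos: [531.5, -255.9, 47.6]
tcp_rot: [[-0.95, 0.313, 0.001], [0.313, 0.95, -0.0], [-0.001, -0.0, -1.0]]
wrist_force: [1.2, -0.2, 3.9]
width: 0.007
grip_force: 1.8
[ 531.5 -255.9   47.6] [ 1.2 -0.2  3.9] 7.0667 rows: [-0.0018  0.0001  0.0019]
```

```bash
python3 -m inch '[{"dx":0,"dy":0,"dz":0.005,"yaw":0},{"dx":0,"dy":0,"dz":0.005,"yaw":0},{"dx":0,"dy":0,"dz":0.005,"yaw":0}]'
python3 -m inch '[{"dx":0,"dy":0,"dz":-0.1,"yaw":0},{"dx":0,"dy":0,"dz":-0.2,"yaw":0},{"dx":0,"dy":0,"dz":-0.3,"yaw":0},{"dx":0,"dy":0,"dz":-0.4,"yaw":0},{"dx":0,"dy":0,"dz":-0.4,"yaw":0}]'
python3 -m inch '[{"dx":0.05,"dy":0.121,"dz":0,"yaw":0},{"dx":0.1,"dy":0.242,"dz":0,"yaw":0},{"dx":0.15,"dy":0.363,"dz":0,"yaw":0},{"dx":0.2,"dy":0.484,"dz":0,"yaw":0},{"dx":0.25,"dy":0.605,"dz":0,"yaw":0}]'
python3 -m inch '[{"dx":0.05,"dy":0.121,"dz":0,"yaw":0},{"dx":0.1,"dy":0.242,"dz":0,"yaw":0},{"dx":0.15,"dy":0.363,"dz":0,"yaw":0},{"dx":0.2,"dy":0.484,"dz":0,"yaw":0},{"dx":0.25,"dy":0.605,"dz":0,"yaw":0}]'
python3 -m inch '[{"dx":0.08,"dy":0.2,"dz":0,"yaw":0},{"dx":0.16,"dy":0.4,"dz":0,"yaw":0},{"dx":0.25,"dy":0.607,"dz":0,"yaw":0},{"dx":0.25,"dy":0.607,"dz":0,"yaw":0},{"dx":0.25,"dy":0.607,"dz":0,"yaw":0}]'
python3 go.py '[489.5,333,80]'
```

```text
time: 7.32
tcp_pos: [531.5, -255.8, 46.3]
tcp_rot: [[-0.95, 0.313, 0.001], [0.313, 0.95, -0.0], [-0.001, -0.0, -1.0]]
wrist_force: [0.5, 0.3, 5.4]
width: 0.007
grip_force: 2.8
time: 7.73
tcp_pos: [533.7, -257.3, 171.3]
tcp_rot: [[-0.95, 0.313, 0.008], [0.313, 0.95, -0.005], [-0.009, -0.002, -1.0]]
wrist_force: [1.1, -0.3, 0.4]
width: 0.001
grip_force: 0.0
time: 8.15
tcp_pos: [515.1, -58.0, 164.5]
tcp_rot: [[-0.949, 0.314, -0.003], [0.314, 0.949, 0.001], [0.003, -0.0, -1.0]]
wrist_force: [0.3, 0.5, 0.0]
width: 0.008
grip_force: 0.0
time: 8.57
tcp_pos: [500.8, 137.7, 164.6]
tcp_rot: [[-0.95, 0.313, -0.003], [0.313, 0.95, -0.0], [0.002, -0.001, -1.0]]
wrist_force: [0.4, -0.4, 1.3]
width: 0.006
grip_force: 0.0
time: 8.98
tcp_pos: [486.5, 335.4, 164.4]
tcp_rot: [[-0.95, 0.312, -0.003], [0.312, 0.95, -0.0], [0.002, -0.001, -1.0]]
wrist_force: [-0.6, 0.1, 0.7]
width: 0.005
grip_force: 0.0
[486.5 335.4 164.4] [-0.6  0.1  0.7] 8.9833 rows: [-0.0125 -0.0042  0.2812]
```

```bash
python3 -m inch '[{"dx":0,"dy":0,"dz":0.1,"yaw":0},{"dx":0,"dy":0,"dz":0.2,"yaw":0},{"dx":0,"dy":0,"dz":0.285,"yaw":0},{"dx":0,"dy":0,"dz":0.285,"yaw":0},{"dx":0,"dy":0,"dz":0.285,"yaw":0}]'
python3 -m inch '[{"dx":0,"dy":0,"dz":0,"yaw":0},{"dx":0,"dy":0,"dz":0,"yaw":0},{"dx":0,"dy":0,"dz":0,"yaw":0}]'
python3 go.py '[489.5,333,65]'
python3 - <<'E'
from h import *
a=[]
s=snapshot("scene")
for X in([489.5,333,62],[532,-256,58]):
    u,v=map(int,px(s,X))
    a.append(cv2.resize(s["color"][v-30:v+30,u-40:u+40],(400,300),interpolation=cv2.INTER_CUBIC))
cv2.imwrite("pics/o1.png",np.hstack(a)[:,:,::-1])
E
```

```text
time: 9.4
tcp_pos: [486.5, 331.6, 78.4]
tcp_rot: [[-0.95, 0.313, -0.005], [0.313, 0.95, -0.003], [0.004, -0.004, -1.0]]
wrist_force: [-0.3, -0.5, 0.3]
width: 0.006
grip_force: 0.0
time: 9.65
tcp_pos: [489.5, 332.9, 82.2]
tcp_rot: [[-0.949, 0.314, 0.003], [0.314, 0.949, 0.002], [-0.002, 0.002, -1.0]]
wrist_force: [-0.8, -1.2, 1.1]
width: 0.006
grip_force: 0.0
[489.5 332.9  82.2] [-0.8 -1.2  1.1] 9.65 rows: [0.0003 0.0002 0.0572]
```

View pics/o1.png

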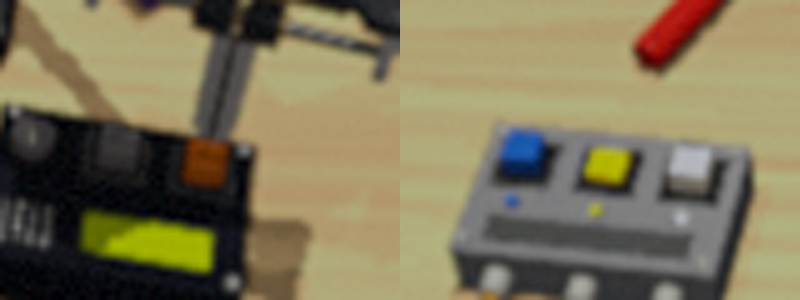

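Yellow is down. The fingertips at (213,135) are above the orange cap at (206,160), so they are lined up.

```bash
python3 -m inch '[{"dx":0,"dy":0,"dz":0.02,"yaw":0},{"dx":0,"dy":0,"dz":0.04,"yaw":0},{"dx":0,"dy":0,"dz":0.052,"yaw":0},{"dx":0,"dy":0,"dz":0.052,"yaw":0},{"dx":0,"dy":0,"dz":0.052,"yaw":0}]'
python3 -m inch '[{"dx":0,"dy":0,"dz":0.007,"yaw":0},{"dx":0,"dy":0,"dz":0.014,"yaw":0},{"dx":0,"dy":0,"dz":0.021,"yaw":0},{"dx":0,"dy":0,"dz":0.027,"yaw":0},{"dx":0,"dy":0,"dz":0.027,"yaw":0}]'
python3 go.py '[489.5,333,51]'
```

```text
time: 10.12
tcp_pos: [488.0, 332.3, 64.2]
tcp_rot: [[-0.95, 0.313, -0.001], [0.313, 0.95, -0.0], [0.001, -0.001, -1.0]]
wrist_force: [-0.6, 0.1, -0.7]
width: 0.005
grip_force: 0.0
time: 10.53
tcp_pos: [488.6, 332.7, 56.6]
tcp_rot: [[-0.95, 0.313, 0.001], [0.313, 0.95, 0.0], [-0.0, 0.001, -1.0]]
wrist_force: [0.7, -0.4, 1.8]
width: 0.006
grip_force: 0.8
[488.6 332.7  56.6] [ 0.7 -0.4  1.8] 10.5333 rows: [-0.0025  0.002   0.0187]
```

```bash
python3 -m inch '[{"dx":0,"dy":0,"dz":0.006,"yaw":0},{"dx":0,"dy":0,"dz":0.012,"yaw":0},{"dx":0,"dy":0,"dz":0.019,"yaw":0},{"dx":0,"dy":0,"dz":0.019,"yaw":0},{"dx":0,"dy":0,"dz":0.019,"yaw":0}]'
```

```text
time: 10.95
tcp_pos: [488.6, 332.7, 51.3]
tcp_rot: [[-0.95, 0.313, 0.001], [0.313, 0.95, 0.0], [-0.0, 0.001, -1.0]]
wrist_force: [-0.2, 0.2, 4.2]
width: 0.004
grip_force: 2.1
```

```bash
python3 -m inch '[{"dx":0,"dy":0,"dz":0.004,"yaw":0},{"dx":0,"dy":0,"dz":0.004,"yaw":0},{"dx":0,"dy":0,"dz":0.004,"yaw":0}]'
python3 -m inch '[{"dx":0,"dy":0,"dz":-0.1,"yaw":0},{"dx":0,"dy":0,"dz":-0.2,"yaw":0},{"dx":0,"dy":0,"dz":-0.3,"yaw":0},{"dx":0,"dy":0,"dz":-0.4,"yaw":0},{"dx":0,"dy":0,"dz":-0.4,"yaw":0}]'
python3 - <<'E'
from h import *
a=[]
s=snapshot("scene")
for X in([489.5,333,62],[538,11.5,66]):
    u,v=map(int,px(s,X))
    a.append(cv2.resize(s["color"][v-30:v+30,u-40:u+40],(400,300),interpolation=cv2.INTER_CUBIC))
cv2.imwrite("pics/o2.png",np.hstack(a)[:,:,::-1])
E
```

```text
time: 11.2
tcp_pos: [488.6, 332.7, 50.2]
tcp_rot: [[-0.95, 0.313, 0.001], [0.313, 0.95, 0.001], [-0.001, 0.001, -1.0]]
wrist_force: [0.2, 0.1, 5.6]
width: 0.002
grip_force: 2.8
time: 11.62
tcp_pos: [491.1, 334.1, 175.4]
tcp_rot: [[-0.95, 0.313, 0.009], [0.313, 0.95, 0.005], [-0.007, 0.007, -1.0]]
wrist_force: [1.6, -0.4, -0.3]
width: 0.002
grip_force: 0.0
```

View pics/o2.png

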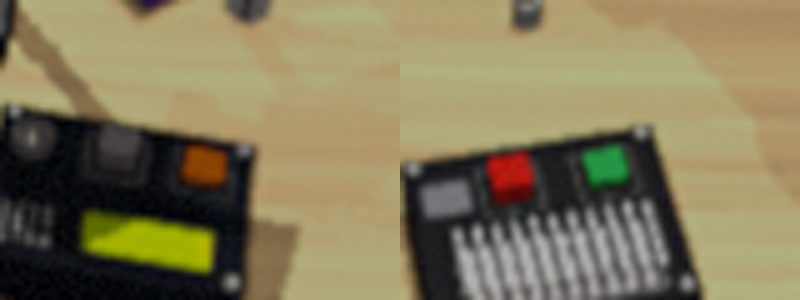

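The orange cap at (206,165) and the green cap at (605,165) are down. The grey and red keys are up, and the fingers are clear.

```bash
python3 -c "from plant import *; print(hand_in())"
```

```text
the job is handed in; nothing more can be done
None
```

I pressed the green, yellow and orange keys in that order, each to about 5–6 N. The pictures show all three down and the other four keys up. The job is handed in, and no verdict was returned.

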